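# Set out the inspection kit board

## Task

Set out the kit board for the next inspection, using the six outlined fields: put the white puck in the middle of the empty field between the white shell and the carrier frame and cover it with the black cap, centred on top of it; stand the loupe upright in the middle of the field in front of the white shell and the joystick unit, right way up, in the middle of the field in front of the carrier frame. The front of the board is the long edge towards the robot; leave the shell, the frame and everything else on the bench where they are.

Things in the scene. Friction and masses are not known exactly. Their poses are not given: they have to be found in the camera images.
- kit_board: Flat grey board fixed to the bench, 172x252x4 mm, white outlines of six 80x80 mm fields: 2 rows x 3 columns. Origin: centre of underside; top at z=4 mm. x points from front row to back row (away from the robot, up to 0.45 rad to the left), y left, z up. Field centres: front row x=-40, back row x=+40 mm; columns y=+80, 0, -80 mm. Front row and back middle field start empty.
- shell: White plastic shell: open ring-like housing with a six-sided outline, 69 x 72 x 26 mm, standing in the back row of the board, in the left or the right field (the frame is in the other one; this varies from start to start). Origin: centre of the underside, z up. Not to be moved.
- frame: Empty carrier frame: flat beige plate with two square windows, 48 x 72 x 10 mm, lying in the back row of the board in the left or right field, opposite the shell. Origin: centre of the underside, z up. Not to be moved.
- puck: White flat round puck, diameter 54 mm, 14 mm high, lying on the bench. Origin: centre of the underside, z up. Can be gripped across its rim from any side.
- cap: Black flat round cap, diameter 51 mm, 10 mm high, lying on the bench. Origin: centre of the underside, z up. Can be gripped across its rim from any side.
- loupe: Black eye loupe with a white ring at its foot, standing upright on the bench: a round barrel, 36 mm in diameter and 36 mm high, somewhat narrower at the top. Origin: centre of the underside, z up. Can be gripped round the barrel from any side.
- stick: Joystick unit: black round stick on a light metal cage, 33 x 37 x 16 mm, standing on the bench. The solid cage, to be gripped by its sides, reaches 14 mm either way along its x axis and 15 mm along y, from the bench to 10 mm high. Origin: centre of the underside, z up.
- dongle: Bystander: blue USB stick, 18 x 48 x 12 mm, lying on the bench. Origin: centre of the underside. Not to be moved.
- bush: Bystander: small light grey metal block with a round hole, 18 x 26 x 12 mm. Origin: centre of the underside. Not to be moved.
- hexkeys: Bystander: red hex key holder, 30 x 90 x 18 mm, lying on the bench. Origin: centre of the underside. Not to be moved.
Not all that is in view belongs to the job. Of the things that look like the cap, take the one that is farthest to the robot's right at the start. Several things have the shape of the stick; the one meant has the colours described above.

How it is judged (in metres and radians):
At the end, for the whole second after the job is handed in: Puck flat in the back middle field, loupe upright in the front field before the shell, joystick unit in the front field before the frame, each within 15 mm of the field centre along each board axis; cap flat on the puck, centred to 10 mm; tilts under 0.12 rad; all released and at rest (((y of shell in the frame of kit_board above 0 m and x of loupe in the frame of kit_board between -0.055 and -0.025 m and y of loupe in the frame of kit_board between 0.065 and 0.095 m and x of stick in the frame of kit_board between -0.055 and -0.025 m and y of stick in the frame of kit_board between -0.095 and -0.065 m) or (y of shell in the frame of kit_board below 0 m and x of loupe in the frame of kit_board between -0.055 and -0.025 m and y of loupe in the frame of kit_board between -0.095 and -0.065 m and x of stick in the frame of kit_board between -0.055 and -0.025 m and y of stick in the frame of kit_board between 0.065 and 0.095 m)) and x of puck in the frame of kit_board between 0.025 and 0.055 m and y of puck in the frame of kit_board between -0.015 and 0.015 m and horizontal distance between cap and puck below 0.01 m and z of cap in the frame of puck between 0.011 and 0.018 m and z of loupe in the frame of kit_board between 0.002 and 0.008 m and z of stick in the frame of kit_board between 0.002 and 0.008 m and z of puck in the frame of kit_board between 0.002 and 0.008 m and angle between each of puck, cap, loupe, stick's own z axis and vertical below 0.12 rad and linear speed of each of puck, cap, loupe, stick below 0.02 m/s); the robot touches nothing.
It fails at once if the shell or the carrier frame is shifted by more than 15 mm (distance of any of shell, frame from where it was at the start of the episode above 0.015 m).
It fails at once if a bystander (USB stick, metal block, hex key holder) is shifted by more than 20 mm (distance of any of dongle, bush, hexkeys from where it was at the start of the episode above 0.02 m).
It also fails if it takes over 93 s, if anything falls off the work surface, if the arm or the gripper's body presses on something with over 40 N, if the wrist force passes 120 N, or if a joint passes its speed limit or range.

## Robot

A 6-joint arm with a two-finger parallel gripper is mounted at the origin on a cart in front of the work surface, level with it; the furniture and walls round the work are solid. World frame = base frame: x ahead of the robot, y to its left, z up, the work surface at z = 0. Lengths are in mm, angles in rad, forces in N, time in s.
With the tool pointing down it reaches from about 400 to 925 mm from the base axis. Payload 12.5 kg.
Tool frame: the origin (TCP) lies at the very end of the fingers, on their centre line; the grasp point (between the pads) lies env.grip_point_offset behind it (env.grip_point_offset is the distance from the TCP to the grasp point, in mm); y points along the fingers, z is the direction in which the jaws open and shut, and the axes are right-handed (so a half turn about y gives the same grasp; the last joint's range is limited). The gripper opens to 95 mm and grips with 3 to 60 N. Pads are 20 mm wide; open, the fingers measure 119 mm over their backs; the gripper's body (75 mm by 180 mm) begins 59 mm behind the grasp point.
Start: joints at [-1.409, 0.491, 1.559, -0, 1.092, -0.106], TCP at [165.404, -602.734, 214.661] pointing down, gripper open.
Joint ranges: [-3.1, 3.1], [-0.84, 2.19], [0.05, 2.79], [-1.13, 4.28], [0.06, 2.93], [-2.69, 2.69]. Speed limits (rad/s): [2.22, 2.22, 2.79, 3.14, 3.14, 3.14].

## Interface

Orientations are given as [roll, pitch, yaw] about the fixed x, y, z axes, in that order (R = Rz(yaw) Ry(pitch) Rx(roll)).
In Python, from cell import readout, read_camera, env, nets gives the robot as it stands.
- The arm moves only by the tool apply_moves, never from a script. Its argument "increments" is a list of rows, each a list of 3 entries, a list of its own where there are three numbers: the shift along the tool's x, y, z in cm, then the turn, a rotation vector about the tool's x, y, z in degrees, then the finger opening in cm, from 0 to 9.51. A call has exactly 5 rows; each row shifts and turns the pose as measured when the row begins, along the tool's axes as they then stand; what a row does not reach is not made up. A row lasts 1/8 s, in which the tool goes at most 62.5 mm and 10.7 degrees, less where a joint would pass 70% of its speed; a pose out of reach is approached as far as the arm can. A call with a gripper value outside its range is refused whole. The fingers move at their own pace and stop on an object; the grip force is fixed at half the most. Time passes only in rows, so rows that do not move let the fingers close, or fill a call up. It gives the time, the measured TCP pose, the force and the opening at its end, in the units of the state.
- readout.state(): the state, without advancing time (a new reading comes with each control period).
- read_camera(name): name is "scene" or "top" or "wrist"; returns a dict with "img" (420x560x3 uint8, red, green, blue), "vfov" (degrees; the focal length in pixels is half the picture's height over the tangent of half this angle, whatever the lens; pixels are square), "cx", "cy" (the principal point, pixels), "rvec" (rotation vector, rad) and "tvec" (3), from world to camera coordinates, as OpenCV has them; the wrist camera has in their place "mount" (4x4, takes a point from camera to tool coordinates, whose origin is the TCP and whose axes are the tool frame's). Camera axes: x right, y down, z forward; pixel columns grow to the right and rows downward; lengths in mm; the calibration is good to about 2 mm. A picture is of the moment at which its call begins: read the wrist's pose just before it. There is no depth.
- env.job_done(): hands the job in, once; it reports no verdict.
Trained networks look in a picture, given as the dict that the camera call returned (one of the last four; its "shot" number tells which), for a name from the list of things; names that differ only in an ending like _2 or _b are one class to them, and where a whole thing is asked for, a point or a joint stands for the part that bears it (a point fixed in the world has none). Each returns a list of dicts, best first, with "confidence" (0 to 1); they miss things now and then, are a little off and sometimes report something else, mostly with a low value. They report only what shows in the picture. A call takes as long as a camera call. They do not tell look-alikes from the thing itself.
- nets.look_for(picture, thing): "point" ([x, y, z] in mm, in the coordinates of the camera as it stood for that picture, good to about 4 mm: the middle of the surface that is visible of it).
- nets.mark_of(picture, thing): "point" ([x, y, z] in mm, in the coordinates of the camera as it stood for that picture, good to about 4 mm: a listed point, or the origin of a listed thing).
The state is a dict: "t": time; "joints": joint angles; "qvel": joint speeds; "tau": joint torques, N m; "eef_pos": TCP position; "tcp_rot": TCP orientation; "ft_force": force on the tool from outside, world axes, zero at the start; "moment": the same for the moment, N m; "opening": opening from 0.0 (shut) to 1.0 (fully open).
Only numpy, scipy, OpenCV 4.12 (cv2) and the standard library are available. Lean on these libraries where they do the work, as an engineer would, in place of code of your own. Each camera call takes 0.05 s, during which the arm holds its last target. There are 200 camera calls.

## Working session

There is one attempt and no reset: what is moved stays moved. The work goes in short steps, Python scripts to look and compute and a tool call to move; the robot and the scene stay as the last step left them, time stands still between calls to the robot, and variables do not carry over. Pictures are saved under pics/ and viewed, about 12 in all and at most 16, crops included, and the job is handed in when it is done.

Besides the shell and the picture viewer there is one more tool, called by a JSON object that holds its "name" and its "arguments", one argument or row to a line. apply_moves: Moves the arm, as the interface text tells. Its arguments: {"type":"object","properties":{"increments":{"type":"array"}},"required":["increments"]}

```bash
ls; mkdir -p pics; cat > h.py <<'E'
import numpy as np, cv2
from scipy.spatial.transform import Rotation as R
from cell import readout, read_camera, env, nets
def K(p):
    f=p["img"].shape[0]/2/np.tan(np.radians(p["vfov"])/2); return np.array([[f,0,p["cx"]],[0,f,p["cy"]],[0,0,1]])
def tool():
    s=readout.state(); T=np.eye(4); T[:3,:3]=R.from_euler("xyz",s["tcp_rot"]).as_matrix(); T[:3,3]=s["eef_pos"]; return T
def shot(name):
    T=tool(); p=read_camera(name)
    if name=="wrist": p["M"]=T@np.array(p["mount"])
    else:
        C=np.eye(4); C[:3,:3]=cv2.Rodrigues(np.array(p["rvec"],float))[0]; C[:3,3]=np.ravel(p["tvec"]); p["M"]=np.linalg.inv(C)
    return p
def w(p,pt): return (p["M"]@np.append(pt,1))[:3]
def pix(p,P):
    c=np.linalg.inv(p["M"])@np.append(P,1); u=K(p)@c[:3]; return u[:2]/u[2]
def ray(p,uv,z):
    d=p["M"][:3,:3]@np.linalg.inv(K(p))@np.array([uv[0],uv[1],1.]); o=p["M"][:3,3]; return o+d*(z-o[2])/d[2]
def save(p,n,crop=None,s=1):
    im=p["img"][:,:,::-1]
    if crop: a,b,c,d=crop; im=im[b:d,a:c]
    cv2.imwrite("pics/"+n,cv2.resize(np.ascontiguousarray(im),None,fx=s,fy=s,interpolation=cv2.INTER_CUBIC))
E
python3 - <<'E'
from h import *
np.set_printoptions(precision=1,suppress=True)
s=readout.state(); print(s, env.grip_point_offset); print(tool())
for n in("top","scene"):
    p=shot(n); save(p,n+"0.png",s=1.4); print(n,p["vfov"],p["M"][:3,3])
    for t in["kit_board","shell","frame","puck","cap","loupe","stick","dongle","bush","hexkeys"]:
        for r in nets.mark_of(p,t)[:5]: q=w(p,np.array(r["point"])); print(n,t,round(r["confidence"],2),q,pix(p,q))
E
```

```text
pics
{'t': 0.0, 'joints': array([-1.4,  0.5,  1.6,  0. ,  1.1, -0.1]), 'qvel': array([-0., -0., -0., -0.,  0., -0.]), 'tau': array([  0. , -61.3, -25.8,   0.1,   0. ,  -0. ]), 'eef_pos': array([ 165.4, -602.5,  214.1]), 'tcp_rot': array([-1.6,  0. , -2.9]), 'ft_force': array([ 0.3, -0.8,  0.1]), 'moment': array([ 0. , -0. , -0.1]), 'opening': 0.9975250787905049} 18.8
[[  -1.    -0.     0.3  165.4]
 [  -0.3    0.    -1.  -602.5]
 [  -0.    -1.    -0.   214.1]
 [   0.     0.     0.     1. ]]
top 44.19003050823923 [361.2 323.  978.6]
top kit_board 0.67 [588.  167.4  -3.7] [354.6 178.6]
top shell 0.73 [665.9 119.5   2.6] [379.3 139.7]
top frame 0.69 [571.3 254.3   4.3] [310.4 185.1]
top puck 0.61 [359.5 315.3   2. ] [276.4 296.1]
top cap 0.94 [612.9 568.4  -2.8] [148.9 161.3]
top cap 0.55 [479.2 423.8   0.2] [220.6 231. ]
top cap 0.43 [570.4 253.9   5.9] [310.6 185.4]
top loupe 0.71 [446.  323.8   6.8] [272.9 249.3]
top stick 0.74 [388.5 212.    0.2] [331.8 281.4]
top stick 0.63 [704.1 379.9  -3.2] [247.4 118.9]
top stick 0.61 [555.5 381.8   0.4] [244.  192.1]
top dongle 0.81 [362.9 437.
[... 181 characters left out ...]
ard 0.56 [587.8 165.7   2. ] [307.4 207.6]
scene shell 0.81 [664.2 118.5  -0.1] [302.1 192.5]
scene frame 0.62 [576.9 250.    2.1] [282.9 218.6]
scene frame 0.51 [665.1 121.9   0.3] [300.9 192.6]
scene puck 0.77 [354.8 314.6  -3.3] [326.2 273.9]
scene cap 0.55 [482.8 424.2  -3.8] [243.5 262.6]
scene cap 0.43 [613.5 563.8  -0.9] [151.3 254.5]
scene loupe 0.65 [453.7 322.8  -2.5] [291.5 252.9]
scene loupe 0.37 [654.9 459.4  -0.4] [187.  231.5]
scene stick 0.7 [391.7 213.9   0.4] [349.8 248.6]
scene stick 0.54 [556.1 377.8  -2.4] [242.4 240.1]
scene dongle 0.74 [368.6 436.2  -4.4] [272.6 292.6]
scene bush 0.5 [651.7 461.    0.8] [187.  231.8]
scene hexkeys 0.59 [710.2 376.   -2.4] [207.  212.8]
```

View pics/top0.png

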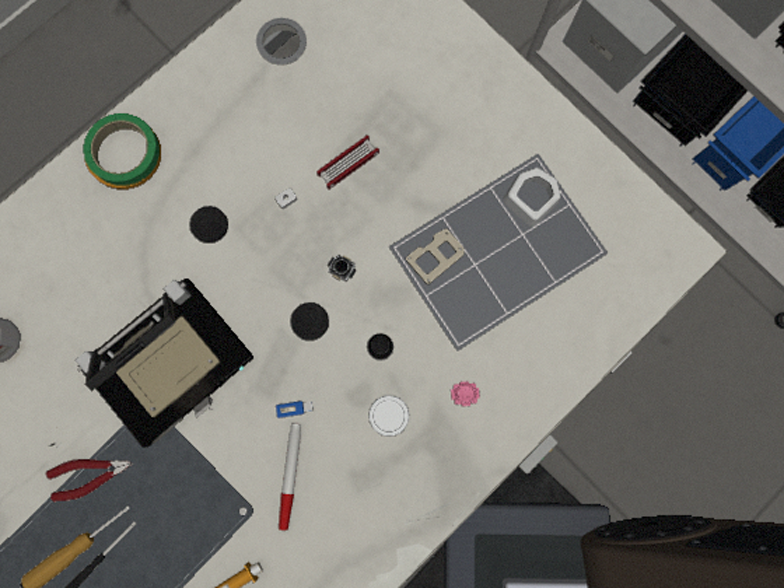

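View pics/scene0.png

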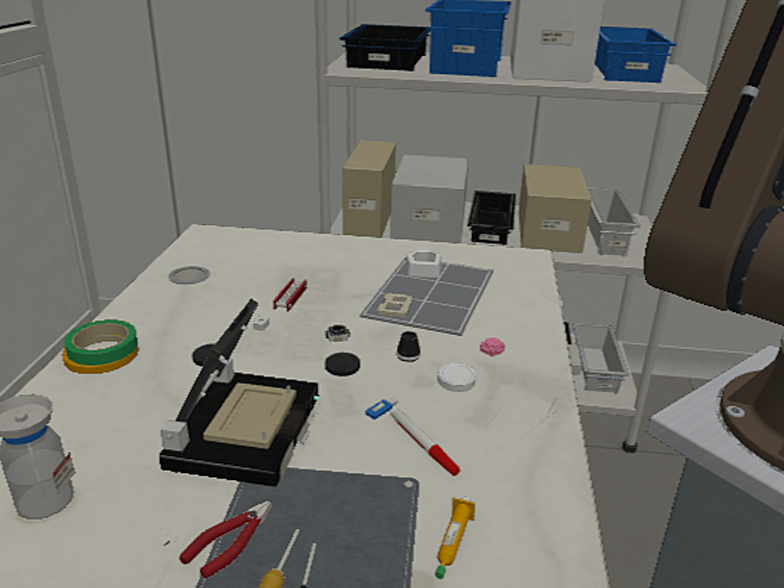

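Top view (784 px wide): the board is at (500,250). The frame is in its back-left field (435,255) and the shell in its back-right (535,195), so the loupe goes front-right and the stick front-left.

Look-alikes:
- **Cap:** discs at (309,321) and (208,224). I take (309,321), which is farther right (y≈424 against 566).
- **Stick:** the black one on a light cage at (341,267) and a pink one at (465,393). I take (341,267).
- **Puck:** white, at (389,416).
- **Loupe:** at (379,346). The tape and the grey lid are not relevant.

Next I'll measure and check these in a close crop.

```bash
cat > m.py <<'E'
from h import *
np.set_printoptions(precision=1,suppress=True)
def board(p,zt=4,guess=(590,166)):
    im=p["img"]; hsv=cv2.cvtColor(im,cv2.COLOR_RGB2HSV)
    c=[pix(p,[guess[0]+a,guess[1]+b,0]) for a,b in((-200,-200),(-200,200),(200,200),(200,-200))]
    m=(hsv[:,:,2]<135).astype(np.uint8)
    k=np.zeros_like(m); cv2.fillPoly(k,[np.int32(c)],1); m&=k
    m=cv2.morphologyEx(m,cv2.MORPH_CLOSE,np.ones((5,5)))
    cs=max(cv2.findContours(m,0,2)[0],key=cv2.contourArea); h=cv2.convexHull(cs)
    P=np.float32([ray(p,q[0],zt)[:2] for q in h]); return cv2.minAreaRect(P)
def blob(p,g,z,r,f):
    u=pix(p,[*g,z]); hsv=cv2.cvtColor(p["img"],cv2.COLOR_RGB2HSV)
    m=f(hsv).astype(np.uint8); k=np.zeros_like(m)
    e=np.linalg.norm(pix(p,[g[0]+r,g[1],z])-u); cv2.circle(k,tuple(int(v) for v in u),int(e),1,-1); m&=k
    n,l,s,c=cv2.connectedComponentsWithStats(m)
    if n<2: return None
    i=1+np.argmax(s[1:,4]); cs=cv2.findContours((l==i).astype(np.uint8),0,2)[0][0]
    (cx,cy),rad=cv2.minEnclosingCircle(cs)
    return ray(p,(cx,cy),z), ray(p,c[i],z), rad/e*r, s[i,4]
dark=lambda h:h[:,:,2]<75
white=lambda h:(h[:,:,2]>228)&(h[:,:,1]<18)
E
python3 - <<'E'
from m import *
p=shot("top"); print(board(p))
print("cap",blob(p,(480,424),10,45,dark)); print("loupe",blob(p,(450,323),25,32,dark)); print("puck",blob(p,(357,315),14,42,white)); print("stick",blob(p,(556,380),12,30,dark))
h=cv2.cvtColor(p["img"],cv2.COLOR_RGB2HSV); print(h[296,276],h[296,300],h[225,330])
save(p,"c1.png",(190,90,450,320),3)
E
```

```text
((587.07470703125, 166.8601531982422), (172.84666442871094, 252.968505859375), 33.86199188232422)
cap (array([481.9, 422.2,  10. ]), array([481.6, 422.5,  10. ]), np.float64(25.942157162074036), np.int32(570))
loupe (array([448.3, 327. ,  25. ]), array([448.2, 326.9,  25. ]), np.float64(17.090250656577922), np.int32(264))
puck None
stick (array([555.3, 382.1,  12. ]), array([556.5, 381.9,  12. ]), np.float64(18.9339030628565), np.int32(177))
[ 40   4 205] [ 21  20 179] [105  10 104]
```

View pics/c1.png

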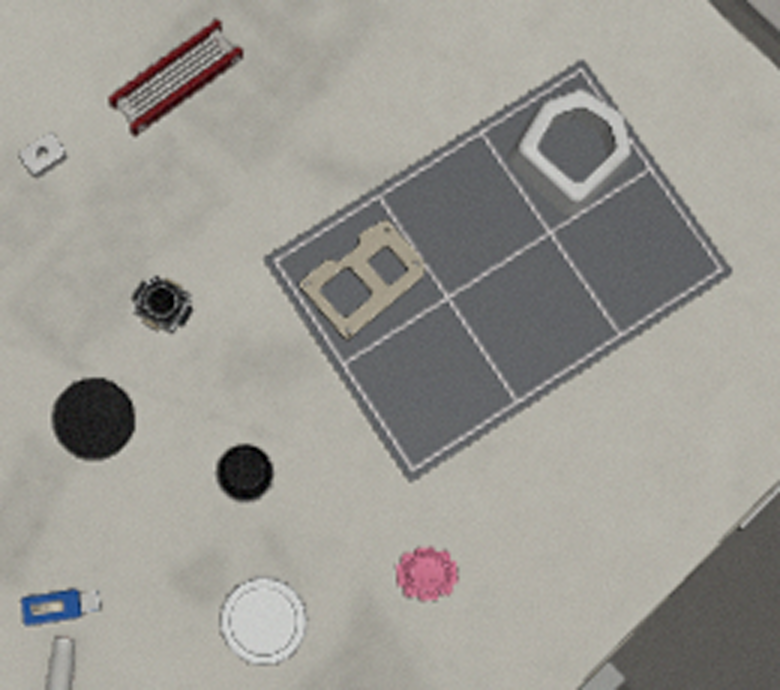

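The crop agrees: the black-on-metal stick is at (160,303), the pink one is a decoy, the cap is at (93,418), the loupe at (245,472) and the puck at (263,620). The board fit measures 172.8 x 253.0 mm, as it should. Next is a move planner working on an arc.

```bash
cat > plan.py <<'E'
import sys
from m import *
def pose(r,th,z,yaw):
    T=np.eye(4); Z=np.array([np.cos(yaw),np.sin(yaw),0]); Y=np.array([0,0,-1.]); T[:3,:3]=np.c_[np.cross(Y,Z),Y,Z]
    T[:3,3]=[r*np.cos(th),r*np.sin(th),z]; return T
def plan(x,y,z,yawdeg,n,T=None):
    T=tool() if T is None else T; p=T[:3,3]; yaw=np.arctan2(T[1,2],T[0,2])
    a=np.array([np.hypot(*p[:2]),np.arctan2(p[1],p[0]),p[2],yaw])
    dy=(np.radians(yawdeg)-yaw+np.pi/2)%np.pi-np.pi/2
    if abs(dy+0)>3: pass
    b=np.array([np.hypot(x,y),np.arctan2(y,x),z,yaw+dy])
    if len(sys.argv)>6: b[3]=np.radians(yawdeg)
    for i in range(n):
        S=pose(*(a+(b-a)*(i+1)/n)); D=np.linalg.inv(T)@S
        print(np.round(D[:3,3]/10,2).tolist(),np.round(np.degrees(R.from_matrix(D[:3,:3]).as_rotvec()),1).tolist(),round(np.linalg.norm(D[:3,3]),1)); T=S
if __name__=="__main__":
    v=[float(q) for q in sys.argv[1:6]]; s=readout.state(); print(round(s["t"],2),s["eef_pos"],s["ft_force"],round(s["opening"],3)); plan(*v[:4],int(v[4]))
E
python3 plan.py 357 315 150 34 20 abs
```

```text
1.15 [ 165.4 -602.8  214.7] [-0.4 -0.3 -0.3] 1.0
[-6.25, 0.32, -1.06] [-0.0, -5.4, 0.0] 63.4
[-6.16, 0.32, -1.1] [0.0, -5.4, 0.0] 62.7
[-6.08, 0.32, -1.13] [0.0, -5.4, 0.0] 61.9
[-6.0, 0.32, -1.17] [0.0, -5.4, 0.0] 61.2
[-5.91, 0.32, -1.2] [0.0, -5.4, 0.0] 60.4
[-5.83, 0.32, -1.23] [0.0, -5.4, 0.0] 59.7
[-5.75, 0.32, -1.26] [0.0, -5.4, 0.0] 58.9
[-5.67, 0.32, -1.29] [0.0, -5.4, 0.0] 58.2
[-5.58, 0.32, -1.32] [0.0, -5.4, 0.0] 57.5
[-5.5, 0.32, -1.35] [0.0, -5.4, 0.0] 56.7
[-5.41, 0.32, -1.38] [0.0, -5.4, 0.0] 56.0
[-5.33, 0.32, -1.4] [0.0, -5.4, 0.0] 55.2
[-5.25, 0.32, -1.43] [0.0, -5.4, 0.0] 54.5
[-5.16, 0.32, -1.45] [0.0, -5.4, 0.0] 53.7
[-5.08, 0.32, -1.47] [0.0, -5.4, 0.0] 53.0
[-4.99, 0.32, -1.5] [0.0, -5.4, 0.0] 52.2
[-4.91, 0.32, -1.52] [0.0, -5.4, 0.0] 51.5
[-4.83, 0.32, -1.54] [0.0, -5.4, 0.0] 50.7
[-4.74, 0.32, -1.55] [0.0, -5.4, 0.0] 50.0
[-4.66, 0.32, -1.57] [0.0, -5.4, 0.0] 49.3
```

{"name": "apply_moves", "arguments": {
  "increments": [
    [[-6.2, 0.2, -1.0], [0, -5.4, 0], 9.5],
    [[-6.1, 0.2, -1.1], [0, -5.4, 0], 9.5],
    [[-6.1, 0.2, -1.1], [0, -5.4, 0], 9.5],
    [[-6.0, 0.2, -1.2], [0, -5.4, 0], 9.5],
    [[-5.9, 0.2, -1.2], [0, -5.4, 0], 9.5]
  ]
}}

```text
t: 1.78
eef_pos: [413.0, -419.6, 204.0]
tcp_rot: [-1.569, -0.001, -2.396]
ft_force: [0.4, -1.0, 0.3]
opening: 0.998
```

{"name": "apply_moves", "arguments": {
  "increments": [
    [[-5.8, 0.2, -1.2], [0, -5.4, 0], 9.5],
    [[-5.8, 0.2, -1.2], [0, -5.4, 0], 9.5],
    [[-5.7, 0.2, -1.3], [0, -5.4, 0], 9.5],
    [[-5.6, 0.2, -1.3], [0, -5.4, 0], 9.5],
    [[-5.5, 0.2, -1.3], [0, -5.4, 0], 9.5]
  ]
}}

```text
t: 2.4
eef_pos: [533.6, -147.6, 193.3]
tcp_rot: [-1.567, -0.002, -1.908]
ft_force: [-0.3, 0.4, -1.2]
opening: 1.001
```

```bash
python3 plan.py 357 315 150 34 15 abs
```

```text
2.4 [ 533.6 -147.6  193.3] [-0.3  0.4 -1.2] 1.001
[-3.58, 0.28, -0.88] [-0.2, -3.6, 0.1] 36.9
[-3.54, 0.29, -0.89] [0.0, -3.6, 0.0] 36.6
[-3.5, 0.29, -0.9] [0.0, -3.6, 0.0] 36.3
[-3.46, 0.29, -0.91] [0.0, -3.6, 0.0] 35.9
[-3.43, 0.29, -0.92] [0.0, -3.6, 0.0] 35.6
[-3.39, 0.29, -0.93] [0.0, -3.6, 0.0] 35.3
[-3.35, 0.29, -0.94] [0.0, -3.6, 0.0] 34.9
[-3.31, 0.29, -0.95] [0.0, -3.6, 0.0] 34.6
[-3.27, 0.29, -0.96] [0.0, -3.6, 0.0] 34.2
[-3.24, 0.29, -0.97] [0.0, -3.6, 0.0] 33.9
[-3.2, 0.29, -0.98] [0.0, -3.6, 0.0] 33.6
[-3.16, 0.29, -0.99] [0.0, -3.6, 0.0] 33.2
[-3.12, 0.29, -0.99] [0.0, -3.6, 0.0] 32.9
[-3.08, 0.29, -1.0] [0.0, -3.6, 0.0] 32.6
[-3.05, 0.29, -1.01] [0.0, -3.6, 0.0] 32.2
```

Tracking is good. Ten rows at 1.5 times the step size.

{"name": "apply_moves", "arguments": {
  "increments": [
    [[-5.3, 0.4, -1.3], [0, -5.4, 0], 9.5],
    [[-5.2, 0.4, -1.3], [0, -5.4, 0], 9.5],
    [[-5.2, 0.4, -1.4], [0, -5.4, 0], 9.5],
    [[-5.1, 0.4, -1.4], [0, -5.4, 0], 9.5],
    [[-5.0, 0.4, -1.4], [0, -5.4, 0], 9.5]
  ]
}}

```text
t: 3.02
eef_pos: [504.0, 123.6, 172.2]
tcp_rot: [-1.566, -0.004, -1.42]
ft_force: [1.0, 0.1, -0.0]
opening: 0.999
```

{"name": "apply_moves", "arguments": {
  "increments": [
    [[-5.0, 0.4, -1.4], [0, -5.4, 0], 9.5],
    [[-4.9, 0.4, -1.4], [0, -5.4, 0], 9.5],
    [[-4.8, 0.4, -1.5], [0, -5.4, 0], 9.5],
    [[-4.7, 0.4, -1.5], [0, -5.4, 0], 9.5],
    [[-4.6, 0.4, -1.5], [0, -5.4, 0], 9.5]
  ]
}}

```text
t: 3.65
eef_pos: [352.7, 330.2, 150.6]
tcp_rot: [-1.565, -0.006, -0.932]
ft_force: [0.8, 0.9, 0.5]
opening: 0.998
```

```bash
python3 - <<'E'
from m import *
p=shot("wrist"); save(p,"w1.png")
for t in("puck","cap","loupe","stick"):
    for r in nets.mark_of(p,t)[:2]: q=w(p,np.array(r["point"])); print(t,r["confidence"],q,pix(p,q))
wh=lambda h:(h[:,:,2]>193)&(h[:,:,1]<25)
print(blob(p,(357,315),14,42,wh)); q=shot("top"); print(blob(q,(357,315),14,42,wh))
E
python3 plan.py 357 315 2.5 34 5
```

```text
puck 0.65 [358.7 320.6  -1.1] [274.4 209.7]
puck 0.15 [651.4 465.3  -2.7] [548.5 256.2]
loupe 0.78 [452.2 324.5  -0.5] [341.4 253.3]
stick 0.78 [562.8 380.1   0.2] [443.9 269.8]
stick 0.78 [389.3 209.1  -0.7] [240.  295.4]
(array([358.3, 315.2,  14. ]), array([358.5, 315.8,  14. ]), np.float64(26.07295369432502), np.int32(1628))
None
3.95 [354.4 328.7 150.8] [ 1.6 -1.   0.1] 1.0
[0.23, 2.97, -0.13] [-0.3, 0.5, 0.4] 29.8
[0.25, 2.97, -0.12] [0.0, 0.5, 0.0] 29.8
[0.25, 2.97, -0.12] [0.0, 0.5, 0.0] 29.8
[0.25, 2.97, -0.12] [0.0, 0.5, 0.0] 29.8
[0.25, 2.97, -0.11] [0.0, 0.5, 0.0] 29.8
```

View pics/w1.png

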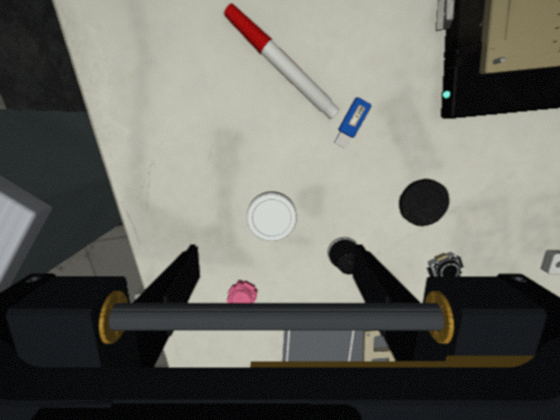

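The wrist view shows the puck at (272,216), cap (424,202), loupe (345,255) and stick (446,266). The puck's world position is (358,315), radius 26, which agrees with the earlier estimate. Descending with the jaws at 7.5 cm.

{"name": "apply_moves", "arguments": {
  "increments": [
    [[0.2, 2.9, -0.1], [-0.3, 0.5, 0.4], 7.5],
    [[0.2, 2.9, -0.1], [0, 0.5, 0], 7.5],
    [[0.2, 2.9, -0.1], [0, 0.5, 0], 7.5],
    [[0.3, 2.0, -0.1], [0, 0.5, 0], 7.5],
    [[0.2, 1.0, -0.1], [0, 0.5, 0], 7.5]
  ]
}}

```text
t: 4.58
eef_pos: [363.6, 313.5, 31.8]
tcp_rot: [-1.565, 0.001, -0.994]
ft_force: [1.1, -0.5, 0.5]
opening: 0.791
```

```bash
python3 plan.py 358.3 315.2 3 34 2
```

```text
4.58 [363.6 313.5  31.8] [ 1.1 -0.5  0.5] 0.791
[-0.21, 1.44, -0.18] [-0.3, -0.5, -0.0] 14.7
[-0.21, 1.44, -0.17] [0.0, -0.5, 0.0] 14.7
```

{"name": "apply_moves", "arguments": {
  "increments": [
    [[-0.2, 1.4, -0.2], [-0.3, -0.5, 0], 7.5],
    [[-0.2, 1.4, -0.2], [0, -0.5, 0], 7.5],
    [[0, 0, 0], [0, 0, 0], 4.5],
    [[0, 0, 0], [0, 0, 0], 4.5],
    [[0, 0, 0], [0, 0, 0], 4.5]
  ]
}}

```text
t: 5.2
eef_pos: [359.8, 314.4, 3.4]
tcp_rot: [-1.568, 0.001, -0.978]
ft_force: [-0.8, 0.1, -1.5]
opening: 0.538
```

{"name": "apply_moves", "arguments": {
  "increments": [
    [[0, 0, 0], [0, 0, 0], 4.5],
    [[0, 0, 0], [0, 0, 0], 4.5],
    [[0, -1, 0], [0, 0, 0], 4.5],
    [[0, -3, 0], [0, 0, 0], 4.5],
    [[0, -4, 0], [0, 0, 0], 4.5]
  ]
}}

```text
t: 5.82
eef_pos: [358.9, 313.7, 85.2]
tcp_rot: [-1.572, 0.001, -0.979]
ft_force: [-0.1, 0.1, -0.2]
opening: 0.536
```

```bash
python3 - <<'E'
from m import *
p=shot("wrist"); save(p,"w2.png")
E
python3 plan.py 620.3 189.2 60 33.9 8
```

```text
5.88 [360.3 314.8  89.7] [1.  1.3 4.2] 0.535
[2.36, 0.38, 2.37] [-0.3, 0.0, -0.0] 33.6
[2.59, 0.37, 2.25] [0.0, 0.0, 0.0] 34.5
[2.82, 0.37, 2.11] [0.0, 0.0, 0.0] 35.4
[3.04, 0.37, 1.95] [0.0, 0.0, 0.0] 36.3
[3.25, 0.37, 1.78] [0.0, 0.0, 0.0] 37.2
[3.45, 0.37, 1.58] [0.0, 0.0, 0.0] 38.1
[3.63, 0.37, 1.38] [0.0, 0.0, 0.0] 39.0
[3.81, 0.37, 1.15] [0.0, 0.0, 0.0] 40.0
```

View pics/w2.png

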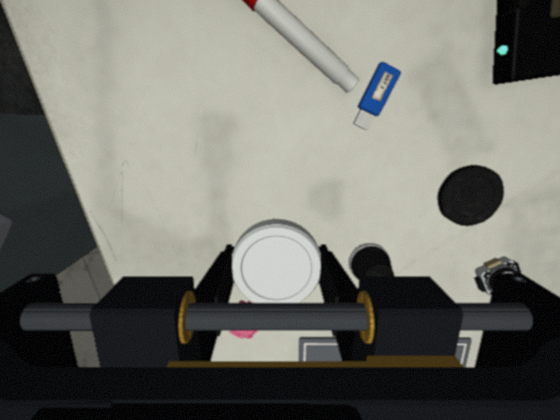

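The puck is held, at (277,262) between the fingers. I'll measure its offset from the tool, then carry it.

```bash
python3 - <<'E'
from m import *
p=shot("wrist"); s=readout.state(); z=s["eef_pos"][2]-3+14
wh=lambda h:(h[:,:,2]>193)&(h[:,:,1]<25)
print(s["eef_pos"],blob(p,s["eef_pos"][:2],z,34,wh))
print([ (w(p,np.array(r["point"])),r["confidence"]) for r in nets.mark_of(p,"puck")[:2]])
E
```

```text
[360.4 314.8  87.9] (array([359.2, 316.4,  98.9]), array([359.4, 316.9,  98.9]), np.float64(27.04573316492017), np.int32(4888))
[(array([357.5, 319.3,  86.8]), 0.81)]
```

{"name": "apply_moves", "arguments": {
  "increments": [
    [[3.6, 0, 3.7], [-0.3, 0, 0], 4.5],
    [[4.0, 0, 3.5], [0, 0, 0], 4.5],
    [[4.4, 0, 3.1], [0, 0, 0], 4.5],
    [[4.8, 0, 2.7], [0, 0, 0], 4.5],
    [[5.2, 0.0, 2.0], [0, 0, 0], 4.5]
  ]
}}

```text
t: 6.6
eef_pos: [610.0, 214.5, 81.8]
tcp_rot: [-1.578, 0.002, -0.972]
ft_force: [-0.2, 0.6, -1.3]
opening: 0.537
```

```bash
python3 plan.py 620.3 189.2 50 33.9 3
```

```text
6.6 [610.  214.5  81.8] [-0.2  0.6 -1.3] 0.537
[0.89, 1.06, -0.17] [0.4, 0.1, -0.1] 14.0
[0.89, 1.06, -0.19] [0.0, 0.1, 0.0] 14.0
[0.89, 1.06, -0.2] [0.0, 0.1, 0.0] 14.0
```

{"name": "apply_moves", "arguments": {
  "increments": [
    [[1.0, 1.2, -0.2], [0.4, 0.1, 0], 4.5],
    [[1.0, 1.2, -0.2], [0, 0, 0], 4.5],
    [[0.9, 1.2, -0.2], [0, 0, 0], 4.5],
    [[0, 1.5, 0], [0, 0, 0], 4.5],
    [[0, 1.0, 0], [0, 0, 0], 4.5]
  ]
}}

```text
t: 7.22
eef_pos: [620.6, 184.7, 14.3]
tcp_rot: [-1.575, 0.004, -0.976]
ft_force: [0.1, -0.3, -0.3]
opening: 0.538
```

```bash
python3 plan.py 621.3 187.6 8 33.9 1
```

```text
7.22 [620.6 184.7  14.3] [ 0.1 -0.3 -0.3] 0.538
[-0.2, 0.63, 0.22] [0.2, 0.2, -0.2] 6.9
```

{"name": "apply_moves", "arguments": {
  "increments": [
    [[-0.2, 0.6, 0.2], [0.2, 0.2, -0.2], 4.5],
    [[0, 0, 0], [0, 0, 0], 4.5],
    [[0, 0, 0], [0, 0, 0], 7.0],
    [[0, 0, 0], [0, 0, 0], 7.0],
    [[0, 0, 0], [0, 0, 0], 7.0]
  ]
}}

```text
t: 7.85
eef_pos: [620.9, 189.5, 8.0]
tcp_rot: [-1.57, 0.0, -0.978]
ft_force: [-0.2, 0.3, 0.1]
opening: 0.73
```

{"name": "apply_moves", "arguments": {
  "increments": [
    [[0, -2, 0], [0, 0, 0], 7.5],
    [[0, -3, 0], [0, 0, 0], 7.5],
    [[0, -4, 0], [0, 0, 0], 7.5],
    [[0, -2, 0], [0, 0, 0], 7.5],
    [[0, 0, 0], [0, 0, 0], 7.5]
  ]
}}

```text
t: 8.48
eef_pos: [621.5, 189.4, 127.1]
tcp_rot: [-1.566, -0.001, -0.978]
ft_force: [-0.4, -1.0, 0.1]
opening: 0.79
```

```bash
python3 - <<'E'
from m import *
wh=lambda h:(h[:,:,2]>193)&(h[:,:,1]<25)
p=shot("wrist"); print(blob(p,(620,189),18,34,wh)); save(p,"w3.png")
E
python3 plan.py 482 422 100 34 6
```

```text
(array([619.6, 190.3,  18. ]), array([619.6, 190.3,  18. ]), np.float64(26.547019592211647), np.int32(2175))
8.53 [621.1 189.3 126.2] [-0.3 -0.4 -0.1] 0.787
[-4.46, 0.44, 1.04] [-0.2, -0.0, 0.1] 46.0
[-4.51, 0.44, 0.72] [0.0, -0.0, 0.0] 45.9
[-4.54, 0.44, 0.4] [0.0, -0.0, 0.0] 45.8
[-4.55, 0.44, 0.08] [0.0, -0.0, 0.0] 45.7
[-4.53, 0.44, -0.24] [0.0, -0.0, 0.0] 45.6
[-4.49, 0.44, -0.55] [0.0, -0.0, 0.0] 45.5
```

View pics/w3.png

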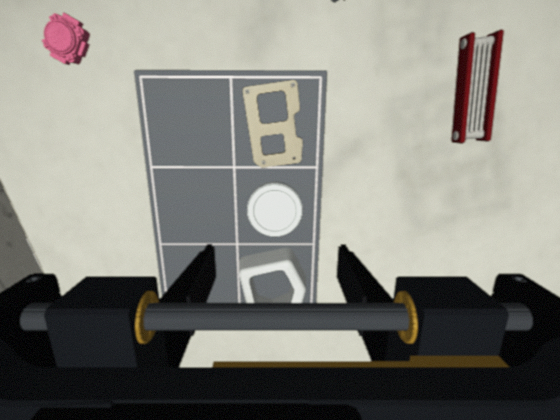

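The puck, at (274,210), sits centred in the back-middle field: (619.6,190.3) against a target of (620.3,189.2). Now to the cap.

{"name": "apply_moves", "arguments": {
  "increments": [
    [[-5.4, 0.3, 1.2], [-0.2, 0, 0], 7.5],
    [[-5.5, 0.3, 0.8], [0, 0, 0], 7.5],
    [[-5.5, 0.3, 0.2], [0, 0, 0], 7.5],
    [[-5.4, 0.3, -0.2], [0, 0, 0], 7.5],
    [[-5.0, 0.3, -0.6], [0, 0, 0], 7.5]
  ]
}}

```text
t: 9.15
eef_pos: [480.6, 422.4, 106.4]
tcp_rot: [-1.576, -0.001, -0.985]
ft_force: [1.3, 0.7, -0.4]
opening: 0.792
```

```bash
python3 - <<'E'
from m import *
p=shot("wrist"); p=shot("wrist"); print(blob(p,(482,422),10,40,dark)); save(p,"w4.png")
E
python3 plan.py 482 422 15 34 4
```

```text
(array([481.2, 426.1,  10. ]), array([481.1, 426.2,  10. ]), np.float64(25.669490359749595), np.int32(2211))
9.25 [478.4 424.  106.2] [ 0.  -1.2 -0.3] 0.787
[0.09, 2.28, 0.06] [0.4, -0.1, 0.0] 22.8
[0.09, 2.28, 0.05] [0.0, -0.1, 0.0] 22.8
[0.09, 2.28, 0.05] [0.0, -0.1, 0.0] 22.8
[0.09, 2.28, 0.05] [0.0, -0.1, 0.0] 22.8
```

View pics/w4.png

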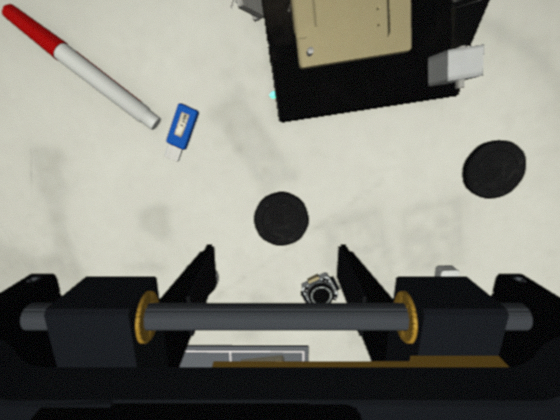

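The cap is at (280,218); the wrist gives (481,426) and the top camera (482,422). I'll use (481.5,424.5).

{"name": "apply_moves", "arguments": {
  "increments": [
    [[0, 2.5, 0.1], [0.3, 0, 0], 7.5],
    [[0, 2.5, 0.1], [0, 0, 0], 7.5],
    [[0, 2.0, 0.1], [0, 0, 0], 7.5],
    [[0, 1.2, 0.0], [0, 0, 0], 7.5],
    [[0, 0.6, 0], [0, 0, 0], 7.5]
  ]
}}

```text
t: 9.88
eef_pos: [480.7, 423.8, 13.2]
tcp_rot: [-1.575, -0.001, -0.98]
ft_force: [-0.2, 0.1, -1.2]
opening: 0.787
```

```bash
python3 plan.py 481.5 424.5 3 34 1
```

```text
9.88 [480.7 423.8  13.2] [-0.2  0.1 -1.2] 0.787
[-0.01, 1.02, 0.11] [0.2, -0.1, 0.0] 10.3
```

{"name": "apply_moves", "arguments": {
  "increments": [
    [[0, 1.0, 0.1], [0.2, 0, 0], 7.5],
    [[0, 0, 0], [0, 0, 0], 4.3],
    [[0, 0, 0], [0, 0, 0], 4.3],
    [[0, 0, 0], [0, 0, 0], 4.3],
    [[0, 0, 0], [0, 0, 0], 4.3]
  ]
}}

```text
t: 10.5
eef_pos: [482.3, 424.5, 3.9]
tcp_rot: [-1.569, -0.001, -0.98]
ft_force: [0.2, 0.4, 0.2]
opening: 0.514
```

{"name": "apply_moves", "arguments": {
  "increments": [
    [[0, 0, 0], [0, 0, 0], 4.3],
    [[0, -1, 0], [0, 0, 0], 4.3],
    [[0, -3, 0], [0, 0, 0], 4.3],
    [[0, -4, 0], [0, 0, 0], 4.3],
    [[0, 0, 0], [0, 0, 0], 4.3]
  ]
}}

```text
t: 11.12
eef_pos: [482.3, 424.7, 88.3]
tcp_rot: [-1.568, -0.001, -0.98]
ft_force: [1.0, 0.8, -0.6]
opening: 0.511
```

```bash
python3 - <<'E'
from m import *
p=shot("wrist"); p=shot("wrist"); s=readout.state(); P=s["eef_pos"]
m=blob(p,P[:2],P[2]-3+10,27,lambda h:h[:,:,2]<60); print(P,m)
print([ (w(p,np.array(r["point"])),r["confidence"]) for r in nets.mark_of(p,"cap")[:3]]); save(p,"w5.png",(180,180,380,300),3)
E
python3 plan.py 619.6 190.3 85 33.9 5
```

```text
[481.1 423.9  85.2] (array([480.6, 423.9,  92.2]), array([480.5, 424.9,  92.2]), np.float64(26.455924844540977), np.int32(5249))
[(array([610.4, 570.8,   1.9]), 0.98), (array([486. , 428.1,  83.7]), 0.68)]
11.28 [480.9 423.6  84.4] [ 0.2 -0.9  0.3] 0.511
[5.41, -0.01, 0.63] [0.2, -0.0, 0.1] 54.4
[5.45, -0.01, 0.17] [0.0, -0.0, 0.0] 54.6
[5.46, -0.01, -0.3] [0.0, -0.0, 0.0] 54.7
[5.43, -0.01, -0.76] [0.0, -0.0, 0.0] 54.8
[5.36, -0.01, -1.22] [0.0, -0.0, 0.0] 54.9
```

View pics/w5.png

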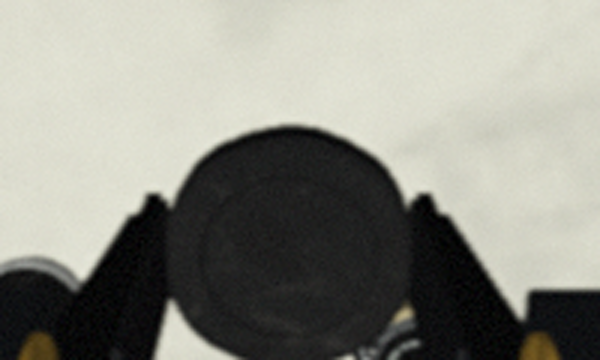

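The cap is held and centred between the fingers. It shows the same offset as the puck did, so I'll reuse TCP (620.9,189.5).

{"name": "apply_moves", "arguments": {
  "increments": [
    [[5.4, 0, 0.7], [0.2, 0, 0], 4.3],
    [[5.4, 0, 0.3], [0, 0, 0], 4.3],
    [[5.4, 0, -0.3], [0, 0, 0], 4.3],
    [[5.4, 0, -0.7], [0, 0, 0], 4.3],
    [[4.9, 0, -1.0], [0, 0, 0], 4.3]
  ]
}}

```text
t: 11.9
eef_pos: [620.8, 194.2, 78.1]
tcp_rot: [-1.579, 0.001, -0.974]
ft_force: [0.3, -0.0, -0.1]
opening: 0.509
```

{"name": "apply_moves", "arguments": {
  "increments": [
    [[0, 1.5, 0], [0, 0, 0], 4.3],
    [[0, 1.5, 0], [0, 0, 0], 4.3],
    [[0, 0.5, 0], [0, 0, 0], 4.3],
    [[0, 0, 0], [0, 0, 0], 4.3],
    [[0, 0, 0], [0, 0, 0], 4.3]
  ]
}}

```text
t: 12.52
eef_pos: [619.1, 193.5, 38.0]
tcp_rot: [-1.584, 0.004, -0.975]
ft_force: [-0.2, -0.7, -0.3]
opening: 0.513
```

```bash
python3 plan.py 620.9 189.5 40 33.9 1;python3 plan.py 620.9 189.5 22 33.9 1
```

```text
12.53 [619.1 193.5  38. ] [-0.2 -0.7 -0.3] 0.513
[0.44, -0.2, -0.08] [0.8, 0.2, -0.2] 4.9
12.53 [619.1 193.5  38. ] [-0.2 -0.7 -0.3] 0.513
[0.44, 1.6, -0.05] [0.8, 0.2, -0.2] 16.6
```

{"name": "apply_moves", "arguments": {
  "increments": [
    [[0.4, 0.6, -0.1], [0.8, 0.2, -0.2], 4.3],
    [[0, 0.5, 0], [0, 0, 0], 4.3],
    [[0, 0.2, 0], [0, 0, 0], 4.3],
    [[0, 0, 0], [0, 0, 0], 4.3],
    [[0, 0, 0], [0, 0, 0], 4.3]
  ]
}}

```text
t: 13.15
eef_pos: [620.7, 190.0, 25.0]
tcp_rot: [-1.568, -0.001, -0.978]
ft_force: [-0.2, -0.1, -0.5]
opening: 0.513
```

```bash
python3 plan.py 620.9 189.5 22 33.9 1
```

```text
13.15 [620.7 190.   25. ] [-0.2 -0.1 -0.5] 0.513
[0.05, 0.3, -0.01] [-0.2, 0.1, 0.0] 3.1
```

{"name": "apply_moves", "arguments": {
  "increments": [
    [[0, 0.3, 0], [-0.2, 0.1, 0], 4.3],
    [[0, 0, 0], [0, 0, 0], 4.3],
    [[0, 0, 0], [0, 0, 0], 7.0],
    [[0, 0, 0], [0, 0, 0], 7.0],
    [[0, 0, 0], [0, 0, 0], 7.0]
  ]
}}

```text
t: 13.78
eef_pos: [620.8, 190.1, 22.0]
tcp_rot: [-1.571, -0.001, -0.98]
ft_force: [-1.0, -0.2, -0.9]
opening: 0.722
```

{"name": "apply_moves", "arguments": {
  "increments": [
    [[0, -2, 0], [0, 0, 0], 7.0],
    [[0, -3, 0], [0, 0, 0], 7.0],
    [[0, -4, 0], [0, 0, 0], 7.0],
    [[0, -1, 0], [0, 0, 0], 7.0],
    [[0, 0, 0], [0, 0, 0], 7.0]
  ]
}}

```text
t: 14.4
eef_pos: [621.0, 190.2, 129.3]
tcp_rot: [-1.569, -0.002, -0.98]
ft_force: [-0.6, 0.6, 0.2]
opening: 0.736
```

```bash
python3 - <<'E'
from m import *
p=shot("wrist"); print(blob(p,(620,190),28,30,lambda h:h[:,:,2]<60)); save(p,"w6.png",(200,140,360,260),4)
E
python3 plan.py 448 327 90 34 5
```

```text
(array([620.3, 191.5,  28. ]), array([620.3, 191.5,  28. ]), np.float64(25.79926662979412), np.int32(2195))
14.45 [620.9 190.2 128.8] [ 0.1  0.2 -0.1] 0.738
[-4.61, 0.77, -0.73] [-0.0, -0.0, 0.1] 47.3
[-4.43, 0.78, -1.06] [0.0, -0.0, 0.0] 46.2
[-4.22, 0.78, -1.37] [0.0, -0.0, 0.0] 45.0
[-4.0, 0.78, -1.65] [0.0, -0.0, 0.0] 43.9
[-3.75, 0.78, -1.91] [0.0, -0.0, 0.0] 42.8
```

View pics/w6.png

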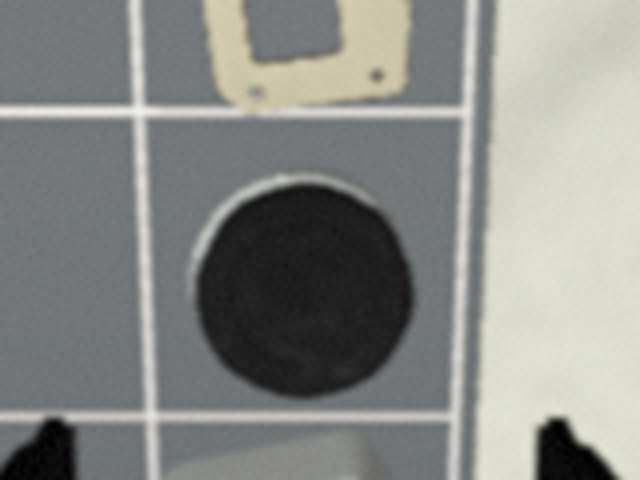

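The cap is at (620.3,191.5), about 1.5 mm off the puck centre, with an even white rim showing. Now the loupe.

{"name": "apply_moves", "arguments": {
  "increments": [
    [[-4.6, 0.3, -0.7], [0, 0, 0], 7.5],
    [[-4.4, 0.3, -1.1], [0, 0, 0], 7.5],
    [[-4.2, 0.3, -1.4], [0, 0, 0], 7.5],
    [[-4.0, 0.3, -1.6], [0, 0, 0], 7.5],
    [[-3.7, 0.3, -1.9], [0, 0, 0], 7.5]
  ]
}}

```text
t: 15.08
eef_pos: [443.9, 327.6, 107.4]
tcp_rot: [-1.578, -0.0, -0.984]
ft_force: [0.7, 0.4, -1.3]
opening: 0.788
```

```bash
python3 - <<'E'
from m import *
p=shot("wrist"); p=shot("wrist"); print(tool()[:3,3],blob(p,(448,327),36,30,lambda h:h[:,:,2]<60))
for r in nets.mark_of(p,"loupe")[:2]: q=w(p,np.array(r["point"])); print(r["confidence"],q,pix(p,q))
save(p,"w7.png")
E
python3 plan.py 448 327 6 34 4
```

```text
[441.9 328.1 107.3] (array([445.7, 334. ,  36. ]), array([445.3, 334.4,  36. ]), np.float64(17.23058049058425), np.int32(1085))
0.84 [451.8 325.    1.4] [285.4 222.8]
15.22 [443.9 327.7 107.7] [ 1.  -0.2 -0.1] 0.792
[0.07, 2.54, 0.09] [0.4, -0.1, 0.0] 25.5
[0.07, 2.54, 0.07] [0.0, -0.1, 0.0] 25.5
[0.07, 2.54, 0.07] [0.0, -0.1, 0.0] 25.5
[0.07, 2.54, 0.07] [0.0, -0.1, 0.0] 25.5
```

View pics/w7.png

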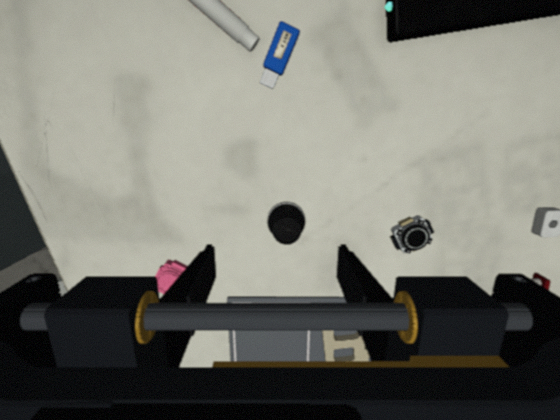

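The loupe is at (286,222). The barrel blob plus the net give about (449,327), matching the top view. Descending.

{"name": "apply_moves", "arguments": {
  "increments": [
    [[0, 2.5, 0.2], [0.4, 0, 0], 7.5],
    [[0, 2.5, 0.1], [0, 0, 0], 7.5],
    [[0, 2.5, 0.1], [0, 0, 0], 7.5],
    [[0, 1.5, 0.1], [0, 0, 0], 7.5],
    [[0, 0.5, 0], [0, 0, 0], 7.5]
  ]
}}

```text
t: 15.85
eef_pos: [451.9, 328.5, 8.2]
tcp_rot: [-1.571, -0.001, -0.984]
ft_force: [0.3, 0.3, 0.4]
opening: 0.79
```

```bash
python3 plan.py 449 327 6 34 1
```

```text
15.85 [451.9 328.5   8.2] [0.3 0.3 0.4] 0.79
[-0.04, 0.22, -0.32] [0.0, -0.4, 0.0] 3.9
```

{"name": "apply_moves", "arguments": {
  "increments": [
    [[0, 0.2, -0.3], [0, -0.4, 0], 6.0],
    [[0, 0, 0], [0, 0, 0], 2.5],
    [[0, 0, 0], [0, 0, 0], 2.5],
    [[0, 0, 0], [0, 0, 0], 2.5],
    [[0, 0, 0], [0, 0, 0], 2.5]
  ]
}}

```text
t: 16.48
eef_pos: [450.3, 327.0, 7.9]
tcp_rot: [-1.568, -0.001, -0.977]
ft_force: [-0.6, -0.8, -0.5]
opening: 0.347
```

{"name": "apply_moves", "arguments": {
  "increments": [
    [[0, 0, 0], [0, 0, 0], 2.5],
    [[0, 0, 0], [0, 0, 0], 2.5],
    [[0, -1, 0], [0, 0, 0], 2.5],
    [[0, -3, 0], [0, 0, 0], 2.5],
    [[0, -4, 0], [0, 0, 0], 2.5]
  ]
}}

```text
t: 17.1
eef_pos: [449.0, 326.3, 88.7]
tcp_rot: [-1.573, -0.0, -0.977]
ft_force: [0.6, -0.5, -1.1]
opening: 0.344
```

```bash
python3 - <<'E'
from m import *
p=shot("wrist"); p=shot("wrist"); print(tool()[:3,3])
for r in nets.mark_of(p,"loupe")[:2]: q=w(p,np.array(r["point"])); print(r["confidence"],q,pix(p,q))
save(p,"w8.png",(180,160,460,300),2.5)
E
python3 plan.py 598.5 78.2 90 33.9 5
```

```text
[450.8 327.4  91.9]
0.64 [453.  323.1  87.5] [275.  264.8]
17.25 [450.1 327.   90. ] [ 0.3  0.3 -0.6] 0.34
[5.6, 0.01, 0.86] [-0.2, 0.0, 0.0] 56.7
[5.75, 0.0, 0.29] [0.0, 0.0, 0.0] 57.6
[5.85, 0.0, -0.3] [0.0, 0.0, 0.0] 58.5
[5.88, 0.0, -0.91] [0.0, 0.0, 0.0] 59.5
[5.84, 0.0, -1.53] [0.0, 0.0, 0.0] 60.4
```

View pics/w8.png

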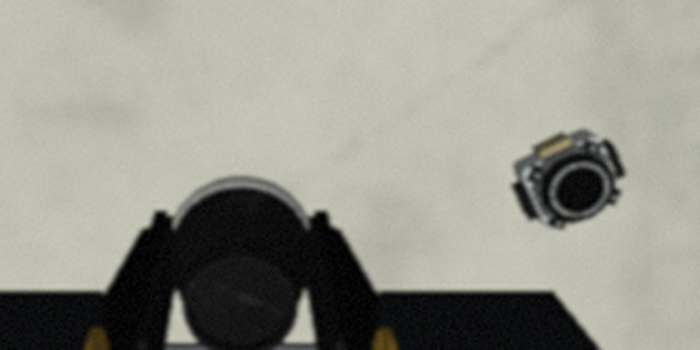

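The loupe is upright between the jaws. Carrying it to the front-right field.

{"name": "apply_moves", "arguments": {
  "increments": [
    [[5.6, 0, 0.9], [-0.2, 0, 0], 2.5],
    [[5.7, 0, 0.3], [0, 0, 0], 2.5],
    [[5.8, 0, -0.3], [0, 0, 0], 2.5],
    [[5.8, 0, -0.9], [0, 0, 0], 2.5],
    [[5.0, 0, -1.5], [0, 0, 0], 2.5]
  ]
}}

```text
t: 17.88
eef_pos: [596.0, 83.7, 87.3]
tcp_rot: [-1.574, 0.001, -0.97]
ft_force: [1.0, -0.1, -0.7]
opening: 0.347
```

{"name": "apply_moves", "arguments": {
  "increments": [
    [[0, 0.8, 0], [0, 0, 0], 2.5],
    [[0, 1.5, 0], [0, 0, 0], 2.5],
    [[0, 1.5, 0], [0, 0, 0], 2.5],
    [[0, 0.5, 0], [0, 0, 0], 2.5],
    [[0, 0, 0], [0, 0, 0], 2.5]
  ]
}}

```text
t: 18.5
eef_pos: [594.3, 83.0, 38.8]
tcp_rot: [-1.578, 0.004, -0.971]
ft_force: [0.6, -0.6, -1.2]
opening: 0.347
```

```bash
python3 plan.py 598.5 78.2 13 33.9 1
```

```text
18.5 [594.3  83.   38.8] [ 0.6 -0.6 -1.2] 0.347
[0.65, 2.58, 0.1] [0.4, 0.5, -0.2] 26.6
```

{"name": "apply_moves", "arguments": {
  "increments": [
    [[0.6, 0.8, 0.1], [0.4, 0.4, -0.2], 2.5],
    [[0, 0.8, 0], [0, 0, 0], 2.5],
    [[0, 0.6, 0], [0, 0, 0], 2.5],
    [[0, 0, 0], [0, 0, 0], 2.5],
    [[0, 0, 0], [0, 0, 0], 2.5]
  ]
}}

```text
t: 19.12
eef_pos: [599.1, 78.9, 15.9]
tcp_rot: [-1.57, -0.001, -0.978]
ft_force: [-0.1, -0.7, -0.2]
opening: 0.345
```

```bash
python3 plan.py 598.5 78.2 12 33.9 1
```

```text
19.12 [599.1  78.9  15.9] [-0.1 -0.7 -0.2] 0.345
[0.02, 0.39, -0.09] [-0.1, 0.1, 0.1] 4.0
```

{"name": "apply_moves", "arguments": {
  "increments": [
    [[0, 0.3, 0], [0, 0, 0], 2.5],
    [[0, 0.1, 0], [0, 0, 0], 2.5],
    [[0, 0, 0], [0, 0, 0], 4.8],
    [[0, 0, 0], [0, 0, 0], 4.8],
    [[0, 0, 0], [0, 0, 0], 4.8]
  ]
}}

```text
t: 19.75
eef_pos: [599.4, 78.9, 12.2]
tcp_rot: [-1.569, -0.001, -0.978]
ft_force: [-0.0, -0.3, -0.1]
opening: 0.503
```

{"name": "apply_moves", "arguments": {
  "increments": [
    [[0, -2, 0], [0, 0, 0], 4.8],
    [[0, -3, 0], [0, 0, 0], 4.8],
    [[0, -4, 0], [0, 0, 0], 7.5],
    [[0, -1, 0], [0, 0, 0], 7.5],
    [[0, 0, 0], [0, 0, 0], 7.5]
  ]
}}

```text
t: 20.38
eef_pos: [598.7, 78.9, 114.2]
tcp_rot: [-1.57, -0.001, -0.978]
ft_force: [0.4, -0.0, -1.1]
opening: 0.756
```

```bash
python3 - <<'E'
from m import *
p=shot("wrist"); print(blob(p,(598,78),30,30,lambda h:h[:,:,2]<55))
for r in nets.mark_of(p,"loupe")[:2]: q=w(p,np.array(r["point"])); print(r["confidence"],q,pix(p,q))
save(p,"w9.png")
E
python3 plan.py 556 381 110 34 7
```

```text
(array([596.5,  82.7,  30. ]), array([596.4,  83.3,  30. ]), np.float64(17.544050239792384), np.int32(1068))
0.63 [601.6  76.5   4.6] [276.9 215.2]
20.48 [598.3  78.8 113.2] [-0.1 -0.  -0.3] 0.782
[-3.3, 0.04, 2.61] [0.0, -0.0, -0.0] 42.1
[-3.53, 0.05, 2.41] [0.0, -0.0, 0.0] 42.7
[-3.74, 0.05, 2.19] [0.0, -0.0, 0.0] 43.4
[-3.95, 0.05, 1.95] [0.0, -0.0, 0.0] 44.0
[-4.14, 0.05, 1.69] [0.0, -0.0, 0.0] 44.7
[-4.31, 0.05, 1.41] [0.0, -0.0, 0.0] 45.3
[-4.46, 0.05, 1.12] [0.0, -0.0, 0.0] 46.0
```

View pics/w9.png

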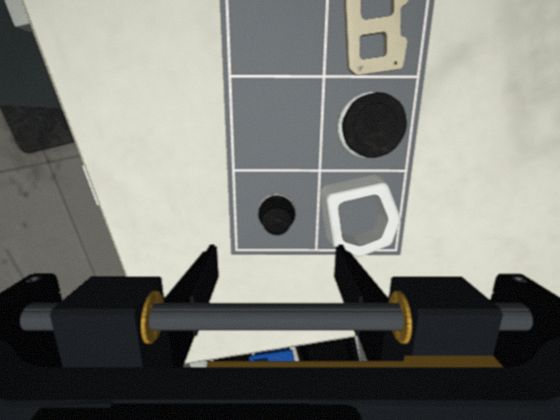

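The loupe stands at (277,215) in the front-right field, within about 3 mm of the centre. On to the stick.

{"name": "apply_moves", "arguments": {
  "increments": [
    [[-4.3, 0, 3.7], [0, 0, 0], 7.5],
    [[-4.7, 0, 3.3], [0, 0, 0], 7.5],
    [[-5.0, 0, 2.9], [0, 0, 0], 7.5],
    [[-5.3, 0, 2.4], [0, 0, 0], 7.5],
    [[-5.6, 0, 1.9], [0, 0, 0], 7.5]
  ]
}}

```text
t: 21.1
eef_pos: [576.8, 368.2, 105.2]
tcp_rot: [-1.581, 0.003, -0.986]
ft_force: [1.1, 0.2, 0.6]
opening: 0.791
```

```bash
python3 plan.py 556 381 85 34 2
```

```text
21.1 [576.8 368.2 105.2] [1.1 0.2 0.6] 0.791
[-1.11, 1.02, -0.5] [0.6, -0.2, -0.1] 15.9
[-1.1, 1.01, -0.52] [0.0, -0.2, 0.0] 15.8
```

{"name": "apply_moves", "arguments": {
  "increments": [
    [[-1.2, 1.0, -0.5], [0.6, -0.2, 0], 7.5],
    [[-1.2, 1.0, -0.5], [0, -0.2, 0], 7.5],
    [[0, 0, 0], [0, 0, 0], 7.5],
    [[0, 0, 0], [0, 0, 0], 7.5],
    [[0, 0, 0], [0, 0, 0], 7.5]
  ]
}}

```text
t: 21.72
eef_pos: [552.4, 385.1, 80.1]
tcp_rot: [-1.576, 0.003, -0.976]
ft_force: [-0.2, -0.4, 0.4]
opening: 0.788
```

```bash
python3 - <<'E'
from m import *
p=shot("wrist"); print(tool()[:3,3])
for r in nets.mark_of(p,"stick")[:2]: q=w(p,np.array(r["point"])); print(r["confidence"],q,pix(p,q))
# rectified bird view at z=8: 0.15mm/px, x right = tool z dir(34deg), centred at 556,381
a=np.radians(33.9); ex=np.array([np.cos(a),np.sin(a)]); ey=np.array([-np.sin(a),np.cos(a)])
c=np.array([556,381.]); W=[c+30*(i*ex+j*ey) for i,j in((-1,1),(1,1),(1,-1),(-1,-1))]
H=cv2.getPerspectiveTransform(np.float32([pix(p,[*q,8]) for q in W]),np.float32([[0,0],[600,0],[600,600],[0,600]]))
cv2.imwrite("pics/s1.png",cv2.warpPerspective(np.ascontiguousarray(p["img"][:,:,::-1]),H,(600,600),flags=cv2.INTER_CUBIC))
E
```

```text
[552.5 385.1  80.2]
0.63 [392.2 216.1  -1.4] [ 30.8 272.3]
0.58 [560.5 382.8  -1.5] [282.4 228. ]
```

View pics/s1.png

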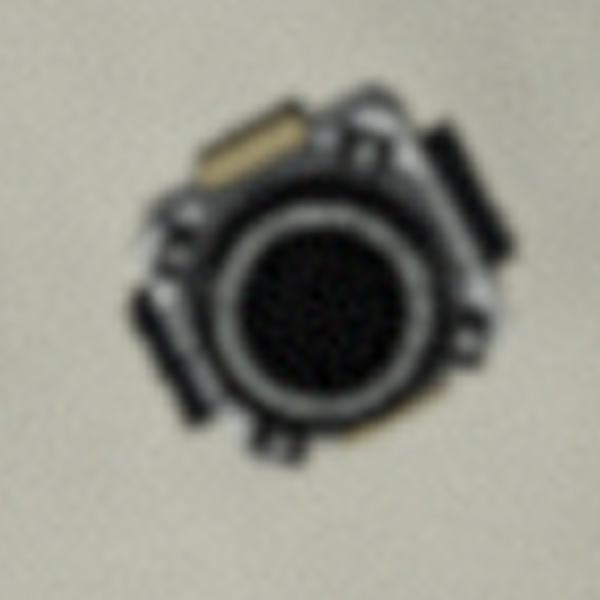

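The rectified view (0.1 mm/px) shows the black tabs at (170,355) and (470,190), so the stick's y axis lies at 34+29≈63° in the world. The cage centre is about (556.3,383). I'll grip with the jaws at 63°.

```bash
python3 plan.py 556.3 383 40 62.7 4
```

```text
21.82 [552.4 385.2  80.2] [ 0.4 -0.5  0.8] 0.789
[0.1, 1.01, 0.05] [0.3, -7.1, -0.2] 10.1
[0.1, 1.01, 0.04] [0.0, -7.1, 0.0] 10.1
[0.11, 1.01, 0.02] [0.0, -7.1, 0.0] 10.1
[0.11, 1.01, 0.01] [0.0, -7.1, 0.0] 10.1
```

{"name": "apply_moves", "arguments": {
  "increments": [
    [[0.1, 1.0, 0], [0.3, -7.1, 0], 6.5],
    [[0.1, 1.0, 0], [0, -7.1, 0], 6.5],
    [[0.1, 1.0, 0], [0, -7.1, 0], 6.5],
    [[0.1, 1.0, 0], [0, -7.1, 0], 6.5],
    [[0, 0, 0], [0, 0, 0], 6.5]
  ]
}}

```text
t: 22.45
eef_pos: [557.5, 381.1, 41.1]
tcp_rot: [-1.566, 0.001, -0.469]
ft_force: [0.0, -0.9, -0.2]
opening: 0.688
```

```bash
python3 plan.py 556.3 383 3 62.7 2
```

```text
22.45 [557.5 381.1  41.1] [ 0.  -0.9 -0.2] 0.688
[-0.1, 1.91, 0.05] [-0.3, 0.2, -0.0] 19.1
[-0.1, 1.91, 0.06] [0.0, 0.2, 0.0] 19.1
```

{"name": "apply_moves", "arguments": {
  "increments": [
    [[-0.1, 1.9, 0.1], [-0.3, 0.2, 0], 6.5],
    [[-0.1, 1.2, 0], [0, 0.2, 0], 6.5],
    [[0, 0.6, 0], [0, 0, 0], 6.5],
    [[0, 0, 0], [0, 0, 0], 2.3],
    [[0, 0, 0], [0, 0, 0], 2.3]
  ]
}}

```text
t: 23.08
eef_pos: [556.5, 383.1, 2.2]
tcp_rot: [-1.571, 0.0, -0.483]
ft_force: [-0.4, 0.6, -0.3]
opening: 0.532
```

{"name": "apply_moves", "arguments": {
  "increments": [
    [[0, 0, 0], [0, 0, 0], 2.3],
    [[0, 0, 0], [0, 0, 0], 2.3],
    [[0, 0, 0], [0, 0, 0], 2.3],
    [[0, 0, 0], [0, 0, 0], 2.3],
    [[0, 0, 0], [0, 0, 0], 2.3]
  ]
}}

```text
t: 23.7
eef_pos: [556.9, 383.3, 3.2]
tcp_rot: [-1.57, -0.0, -0.483]
ft_force: [-0.6, -0.6, -0.3]
opening: 0.31
```

{"name": "apply_moves", "arguments": {
  "increments": [
    [[0, -1, 0], [0, 0, 0], 2.3],
    [[0, -2, 0], [0, 0, 0], 2.3],
    [[0, -3, 0], [0, 0, 0], 2.3],
    [[0, -2, 0], [0, 0, 0], 2.3],
    [[0, 0, 0], [0, 0, 0], 2.3]
  ]
}}

```text
t: 24.32
eef_pos: [557.4, 383.6, 90.6]
tcp_rot: [-1.567, -0.002, -0.483]
ft_force: [0.0, -0.6, -0.2]
opening: 0.316
```

```bash
python3 - <<'E'
from m import *
p=shot("wrist"); print(tool()[:3,3])
for r in nets.mark_of(p,"stick")[:2]: q=w(p,np.array(r["point"])); print(r["confidence"],q,pix(p,q))
save(p,"w10.png",(180,180,380,320),3)
E
python3 plan.py 509.3 211 60 62.7 5
```

```text
[557.1 383.4  89.7]
0.93 [391.8 214.7   0.4] [  3.2 140. ]
24.43 [556.7 383.2  88.5] [ 0.6 -0.1  0.9] 0.312
[1.23, 0.57, -3.53] [-0.1, -0.1, 0.0] 37.8
[0.99, 0.57, -3.53] [0.0, -0.1, 0.0] 37.1
[0.75, 0.57, -3.51] [0.0, -0.1, 0.0] 36.3
[0.51, 0.57, -3.47] [0.0, -0.1, 0.0] 35.6
[0.28, 0.57, -3.43] [0.0, -0.1, 0.0] 34.8
```

View pics/w10.png

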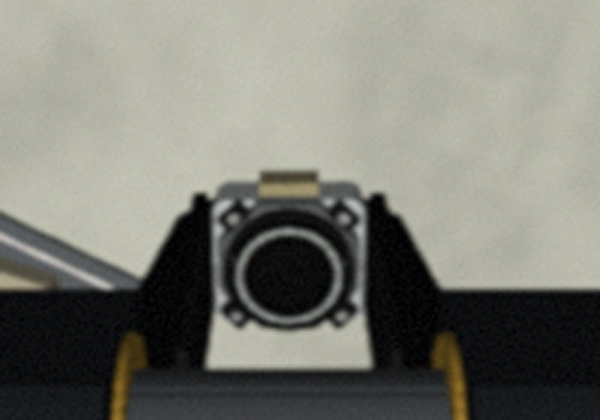

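The stick is held square by the cage (30 mm opening). Carrying it to the front-left field.

{"name": "apply_moves", "arguments": {
  "increments": [
    [[1.2, 0, -3.5], [0, -0.1, 0], 2.3],
    [[1.0, 0, -3.5], [0, -0.1, 0], 2.3],
    [[0.8, 0, -3.5], [0, -0.1, 0], 2.3],
    [[0.5, 0.3, -3.5], [0, -0.1, 0], 2.3],
    [[0.2, 0.7, -3.0], [0, -0.1, 0], 2.3]
  ]
}}

```text
t: 25.05
eef_pos: [508.2, 211.4, 74.1]
tcp_rot: [-1.573, 0.003, -0.471]
ft_force: [1.1, -0.0, -0.4]
opening: 0.313
```

{"name": "apply_moves", "arguments": {
  "increments": [
    [[0, 1.5, 0], [0, 0, 0], 2.3],
    [[0, 1.5, 0], [0, 0, 0], 2.3],
    [[0, 1.0, 0], [0, 0, 0], 2.3],
    [[0, 0, 0], [0, 0, 0], 2.3],
    [[0, 0, 0], [0, 0, 0], 2.3]
  ]
}}

```text
t: 25.68
eef_pos: [507.3, 211.6, 29.6]
tcp_rot: [-1.576, 0.006, -0.471]
ft_force: [0.2, -1.0, 0.6]
opening: 0.31
```

```bash
python3 plan.py 509.3 211 8 62.7 2
```

```text
25.68 [507.3 211.6  29.6] [ 0.2 -1.   0.6] 0.31
[0.11, 1.08, 0.02] [0.3, 0.1, -0.3] 10.8
[0.1, 1.08, 0.02] [0.0, 0.1, 0.0] 10.8
```

{"name": "apply_moves", "arguments": {
  "increments": [
    [[0.1, 1.0, 0], [0.3, 0.1, -0.3], 2.3],
    [[0.1, 0.7, 0], [0, 0.1, 0], 2.3],
    [[0, 0.2, 0], [0, 0, 0], 2.3],
    [[0, 0, 0], [0, 0, 0], 2.3],
    [[0, 0, 0], [0, 0, 0], 2.3]
  ]
}}

```text
t: 26.3
eef_pos: [509.6, 211.0, 9.9]
tcp_rot: [-1.569, -0.001, -0.475]
ft_force: [0.4, -0.3, -0.8]
opening: 0.311
```

```bash
python3 plan.py 509.3 211 7.5 62.7 1
```

```text
26.3 [509.6 211.    9.9] [ 0.4 -0.3 -0.8] 0.311
[-0.03, 0.24, -0.02] [-0.1, 0.1, 0.0] 2.4
```

{"name": "apply_moves", "arguments": {
  "increments": [
    [[0, 0.25, 0], [0, 0, 0], 2.3],
    [[0, 0, 0], [0, 0, 0], 2.3],
    [[0, 0, 0], [0, 0, 0], 5.0],
    [[0, 0, 0], [0, 0, 0], 5.0],
    [[0, 0, 0], [0, 0, 0], 5.0]
  ]
}}

```text
t: 26.92
eef_pos: [509.8, 211.1, 7.7]
tcp_rot: [-1.569, -0.001, -0.475]
ft_force: [0.9, -0.6, -0.1]
opening: 0.515
```

{"name": "apply_moves", "arguments": {
  "increments": [
    [[0, -2, 0], [0, 0, 0], 5.0],
    [[0, -3, 0], [0, 0, 0], 5.0],
    [[0, -5, 0], [0, 0, 0], 5.0],
    [[0, -5, 0], [0, 0, 0], 5.0],
    [[0, -3, -3], [0, 0, 0], 5.0]
  ]
}}

```text
t: 27.55
eef_pos: [495.1, 184.3, 190.7]
tcp_rot: [-1.572, 0.002, -0.474]
ft_force: [-0.4, -1.0, -0.8]
opening: 0.526
```

{"name": "apply_moves", "arguments": {
  "increments": [
    [[0, 0, -4], [0, 0, 0], 5.0],
    [[0, 0, -4], [0, 0, 0], 5.0],
    [[0, 0, -2], [0, 0, 0], 5.0],
    [[0, 0, 0], [0, 0, 0], 5.0],
    [[0, 0, 0], [0, 0, 0], 5.0]
  ]
}}

```text
t: 28.18
eef_pos: [448.5, 92.6, 194.1]
tcp_rot: [-1.568, -0.004, -0.474]
ft_force: [0.3, -0.1, -0.2]
opening: 0.526
```

```bash
python3 - <<'E'
from m import *
B=board(shot("top")); print(B)
a=np.radians(33.86); M=np.array([[np.cos(a),np.sin(a)],[-np.sin(a),np.cos(a)]]); c=np.array([587.1,166.9])
for n in("top","scene","wrist"):
    p=shot(n)
    for t in("puck","cap","loupe","stick","shell","frame","dongle","bush","hexkeys"):
        for r in nets.mark_of(p,t)[:3]:
            q=w(p,np.array(r["point"])); print(n,t,round(r["confidence"],2),q,"board",M@(q[:2]-c))
    if n=="top":
        print("cap",M@(blob(p,(620,190),28,32,dark)[0][:2]-c)," loupe",M@(blob(p,(598,78),25,26,lambda h:h[:,:,2]<55)[0][:2]-c)); save(p,"e_top.png",(190,90,450,320),3)
    if n=="scene": save(p,"e_sc.png",(150,150,420,330),2.9)
E
```

```text
((523.5263671875, 92.58456420898438), (360.943359375, 303.3961181640625), 33.86690139770508)
top puck 0.41 [617.4 190.4   7.1] board [38.3  2.6]
top cap 0.92 [612.6 570.3  -0.9] board [246.  320.7]
top cap 0.81 [621.9 190.8  16.6] board [42.2  0.4]
top loupe 0.57 [594.6  76.9   9.2] board [-43.9 -78.9]
top stick 0.79 [505.8 208.9   4.6] board [-44.1  80.1]
top shell 0.73 [668.1 119.6  -1.6] board [ 40.9 -84.5]
top shell 0.37 [655.5 459.7   2.6] board [219.9 205.1]
top frame 0.56 [571.9 253.4   5. ] board [35.5 80.4]
top dongle 0.7 [364.2 440.5  -0.5] board [-32.6 351.4]
top bush 0.59 [653.1 457.6  -2. ] board [216.8 204.6]
top hexkeys 0.98 [706.5 378.9   1.9] board [217.3 109.6]
top hexkeys 0.43 [663.8 117.5   0.5] board [ 36.2 -83.7]
cap [40.2  0.2]  loupe [-44.  -76.5]
scene puck 0.57 [618.7 191.2  -1.6] board [39.8  2.5]
scene cap 0.45 [619.8 190.3  15.9] board [40.1  1.2]
scene loupe 0.48 [600.1  78.2   1.7] board [-38.6 -80.9]
scene loupe 0.25 [708.7 375.9   0.2] board [217.4 105.8]
scene stick 0.67 [508.4 208.3   1.2] board [-42.3  78.3]
scene stick 0.64 [392.7 210.1  -0.2] board [-137.4  144.2]
scene shell 0.96 [666.1 117.1   2. ] board [ 37.8 -85.4]
scene frame 0.9 [573.6 250.2   2. ] board [35.2 76.7]
scene dongle 0.59 [365.  437.8  -4.5] board [-33.5 348.8]
scene hexkeys 0.52 [707.4 375.3  -0.9] board [216. 106.]
wrist cap 0.7 [625.1 193.3  19. ] board [46.3  0.8]
wrist loupe 0.78 [599.5  76.3   3.6] board [-40.2 -82.1]
wrist stick 0.78 [512.7 206.8   3.7] board [-39.5  74.6]
wrist stick 0.75 [391.3 211.2   1.1] board [-137.9  145.9]
wrist stick 0.18 [622.4 191.9  19.2] board [43.3  1.1]
wrist frame 0.59 [575.6 253.2   4. ] board [38.5 78.1]
wrist frame 0.41 [510.4 207.    4.2] board [-41.3  76. ]
wrist hexkeys 0.67 [707.5 376.3  -2.7] board [216.6 106.8]
```

View pics/e_top.png

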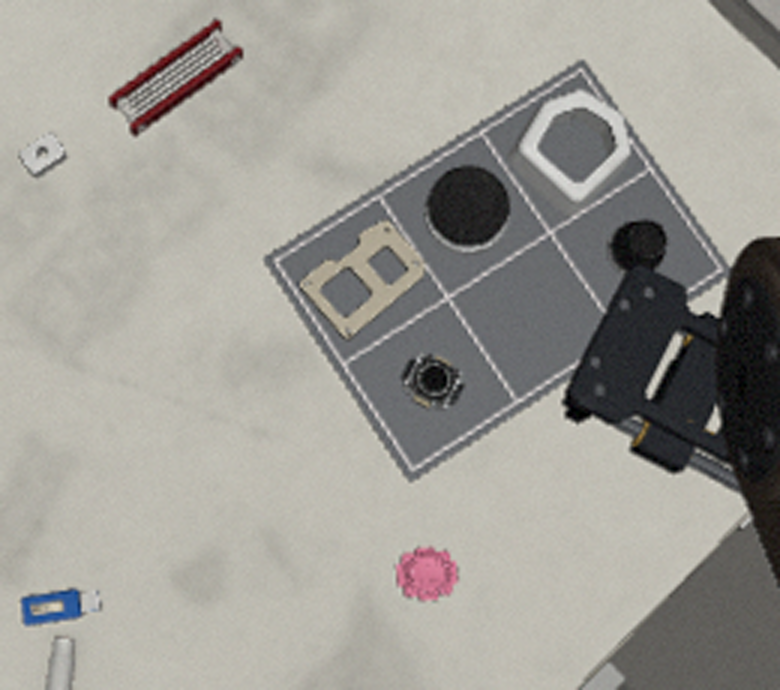

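View pics/e_sc.png

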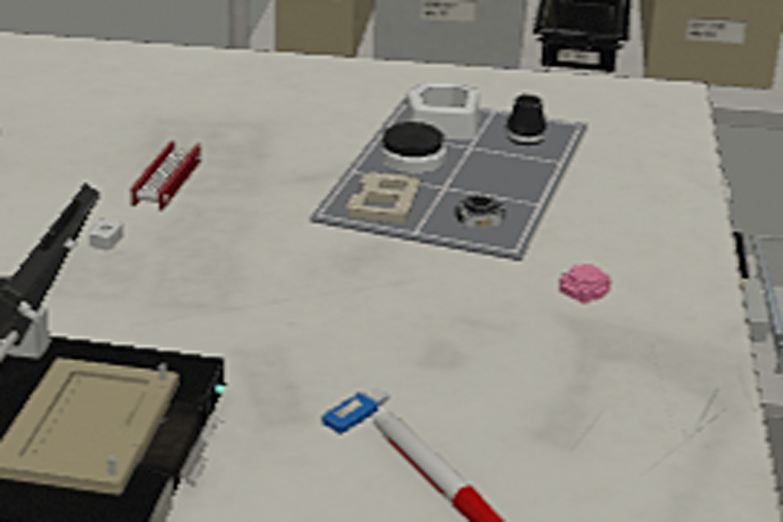

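The top view shows the cap on the puck at (468,207), the loupe at (638,245) and the stick at (433,380), with the shell, frame and bystanders unmoved. The scene view shows all of them upright and the gripper clear. Handing in.

```bash
python3 -c "
from cell import env; print(env.job_done())"
```

```text
the job is handed in; nothing more can be done
None
```

The kit board is set out and the job was handed in at about 29 s of the 93 s allowed. The system gave no verdict.

- **Puck and cap:** the puck is in the back-middle field, 1–2 mm from its centre. The right-hand of the two black discs sits flat on it, about 1.5 mm off the puck's centre.
- **Loupe:** it stands upright in the front-right field, in front of the shell. The last readings put it within 5 mm of the field centre along each board axis.
- **Joystick unit:** the black one on the light cage stands upright in the front-left field, in front of the frame. The last readings put it within 6 mm of the field centre along each board axis.

The final top and scene pictures showed everything upright and the gripper clear. Network positions for the shell, frame and bystanders changed by only a few mm from the start, which is within measurement noise. The metal block was found only in the top view at the end.

Two checks disagreed:
- **Final board fit:** re-measuring the board outline at the end failed because the arm covered one corner, so I used the first fit (172.8 x 253.0 mm).
- **Camera scatter:** the cameras differ by up to 6 mm for the same thing. All readings are inside the 15 mm tolerance. A final network reading from the wrist put the cap about 6 mm off along the board's x, but close-up measurement and the top view put it within 1–2 mm.

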